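# Close the filter cell: bar across, collar home

## Task

Lay the aluminium bar squarely across the two rubber-topped supports of the filter stand, with the post standing up through its hole, and let go of it. Then put the blue knurled collar over the post, turn it until its hidden keyways drop over the post's pins, and press it fully home against the spring, flush on the bar. Finish while still holding it pressed home with the gripper, and leave the beaker, the jar and the tube alone.

Things in the scene. Friction and masses are not known exactly. Their poses are not given: they have to be found in the camera images.
- bar_center (a point): Centre of the loose flat aluminium bar, 220 x 56 x 10 mm, about 0.27 kg, lying flat on the bench at the start. Its x axis runs along the 220 mm length, z is up. A 40 mm round hole goes through at this point (5 mm above the underside). It can be gripped across its 56 mm width at the middle.
- collar_center (a point): Centre of the loose blue knurled collar: an upside-down cup, 52 mm across, 50 mm high, 6 mm closed top with a white disc, about 0.14 kg; this point is 25 mm above its lower rim. It starts on its open end. Bore 25 mm in diameter in the lowest 20 mm, 38 mm above. Four keyways 11 mm wide run up the bore wall every 90 degrees, unseen from outside.
- stand: The fixed filter stand, origin on the bench under its post, x along the line of its two white supports. They stand at x = +92 and -92 mm, 60 mm high, with flat black rubber tops 30 mm (along x) by 66 mm. Between them a round filter cell, 75 mm across and 48 mm high, carries the upright steel post.
- home (a point): Point on the post's axis, 70 mm above the bench: the level of the bar's upper face once laid. Axes as stand. The post is 32 mm in diameter to 4 mm below this point, 22 mm to 30 mm above it, then a cone to 12 mm at 40 mm above. The collar is home when its lower rim is on the bar: collar_center is then 25 mm above this point.
- pin_tops (a point): Point on the post's axis, 14 mm above home, level with the tops of two opposite brass pins, 6 mm thick, 34 mm tip to tip. Which way they point varies and is not reported. A collar on the post first rests on them, 14 mm short of home; turned a quarter turn at most, either way, its keyways meet the pins (0.15 rad play either side) and it can drop.
- plunger (a joint): Travel in m of the red sprung plunger, 8 mm thick, standing out of the post's tip to 51 mm above home: 0 when out, grows as pushed down, 0.007 with the collar home. It meets the collar's inside top 7 mm before home and pushes back with 3 N, rising to about 9 N at home: a collar let go springs up.
- beaker_rim (a point): Bystander: centre of the rim of an empty glass beaker, 80 mm across, 95 mm high, standing on the bench.
- jar: Bystander: amber jar with a black lid, 68 mm across, 100 mm high; origin at the centre of its underside.
- tube: Bystander: clear pointed tube standing on its blue cap, 36 mm across, 115 mm high; origin at the centre of its underside.
Things that resemble listed ones, but are neither listed nor needed, are in the scene too. Of the things like the part that bears bar_center, leave any that is yellow; of the rest the smaller one is meant.

How it is judged:
By the outcome, as a careful person would: the job done as asked, in the order asked, and still so for the second after the job is handed in, while the arm keeps its last pose, push and grip.
It also fails if it takes over 61 s, if anything falls off the work surface, if the arm or the gripper's body presses on something with over 40 N, if the wrist force passes 120 N, or if a joint passes its speed limit or range.

## Robot

A 6-joint arm with a two-finger parallel gripper is mounted at the origin on the work surface. World frame = base frame: x ahead of the robot, y to its left, z up, the work surface at z = 0. Lengths are in m, angles in degrees, forces in N, time in s.
With the tool pointing down it reaches from about 0.275 to 0.725 m from the base axis. Payload 5.6 kg.
Tool frame: the origin (TCP) lies at the very end of the fingers, on their centre line; the grasp point (between the pads) lies 19 mm behind it; z points along the fingers, y is the line along which they close (so a half turn about z gives the same grasp; the last joint's range is limited). The gripper opens to 85 mm and grips with 20 to 120 N. Pads are 22 mm wide; open, the fingers measure 114 mm over their backs; the gripper's body (76 mm by 85 mm) begins 54 mm behind the grasp point. The pads swing forward as they close: fully open they stand 13 mm farther back than shut.
Start: joints at [-52.735, 14.616, 6.199, 0, -81.583, -16.306], TCP at [0.197, -0.514, 0.231] pointing down, gripper open.
Joint ranges: [-168.99, 168.99], [-69.2, 112.95], [-62.41, 85.93], [-164.36, 98.24], [-168.68, -3.75], [-174.98, 174.98]. Speed limits (degrees/s): [147.25, 147.25, 180, 180, 180, 180].

## Interface

Orientations are given as [roll, pitch, yaw] about the fixed x, y, z axes, in that order (R = Rz(yaw) Ry(pitch) Rx(roll)).
In Python, from bench import arm gives the robot as it stands.
- The arm moves only by the shell command python3 -m jog 'ROWS' [FORCE]. ROWS is JSON, a list that holds one entry, the list of rows, each a list of 7 numbers: the shift along the world's x, y, z in m, then the turn, a rotation vector about the world's x, y, z in degrees, then the closure, from -1 (fully open) to 1 (shut), so that 0 is half open. A call has 1 to 8 rows; each row shifts and turns the commanded pose from where the row before left it; what a row does not reach is not made up. A row lasts 1/8 s, in which the tool goes at most 62.5 mm and 10.7 degrees, less where a joint would pass 70% of its speed; a pose out of reach is approached as far as the arm can. A call is refused whole if a number of a shift passes 0.0625 or a number of a turn 10.7, either way. A call with a gripper value outside its range is refused whole. The fingers move at their own pace and stop on an object; FORCE is the grip in N (left out, the last holds). Time passes only in rows, so rows that do not move let the fingers close. It gives the time, the measured TCP pose, the force, the opening and the grip force at its end, in the units of the state.
- arm.get_obs(): the state, without advancing time (a new reading comes with each control period).
- arm.snapshot(name): name is "scene" or "top"; returns a dict with "color" (420x560x3 uint8, red, green, blue), "intrinsics" (3x3 intrinsics, pixels), "extrinsics" (4x4, takes a point from world to camera coordinates). Camera axes: x right, y down, z forward; pixel columns grow to the right and rows downward; lengths in m; the calibration is good to about 2 mm. A picture is of the moment at which its call begins. There is no depth.
- arm.finish_job(): hands the job in; it is judged then, once.
The state is a dict: "clock": time; "joints": joint angles; "joint_vel": joint speeds; "tau": joint torques, N m; "eef_pos": TCP position; "tool_rot": TCP orientation; "ft_force": force on the tool from outside, world axes, zero at the start; "moment": the same for the moment, N m; "grip_width": finger opening in m; "gripper_force": force on a finger pad.
Only numpy, scipy, OpenCV 4.12 (cv2) and the standard library are available. Lean on these libraries where they do the work, as an engineer would, in place of code of your own. Each camera call takes 0.05 s, during which the arm holds its last target. There are 200 camera calls.

## Working session

There is one attempt and no reset: what is moved stays moved. The work goes in short steps, Python scripts to look and compute and a shell command to move; the robot and the scene stay as the last step left them, time stands still between calls to the robot, and variables do not carry over. Pictures are saved under pics/ and viewed, at most 10 in all, crops included, and the job is handed in when it is done.

```bash
ls; mkdir -p pics
cat > h.py <<'E'
import numpy as np, cv2
from bench import arm
def snap(n,f=None):
    s=arm.snapshot(n)
    if f: cv2.imwrite('pics/'+f,s['color'][:,:,::-1])
    return s
def ray(s,u,v,z):
    K=np.array(s['intrinsics']);E=np.array(s['extrinsics']);R,t=E[:3,:3],E[:3,3]
    c=-R.T@t; d=R.T@np.linalg.inv(K)@[u,v,1]
    return (c+d*(z-c[2])/d[2])
def proj(s,p):
    K=np.array(s['intrinsics']);E=np.array(s['extrinsics'])
    q=K@(E[:3,:3]@np.array(p)+E[:3,3]); return q[:2]/q[2]
E
python3 - <<'E'
from h import *
a=snap('scene','s0.png');b=snap('top','t0.png')
for s in (a,b):
    E=np.array(s['extrinsics']);print(np.array(s['intrinsics']).round(1).tolist(),(-E[:3,:3].T@E[:3,3]).round(3),E[:3,:3].round(2).tolist())
print(arm.get_obs())
E
```

```text
pics
[[481.8, 0.0, 283.0], [0.0, 481.8, 209.3], [0.0, 0.0, 1.0]] [ 1.408 -0.289  1.079] [[0.44, 0.9, 0.01], [0.65, -0.31, -0.69], [-0.62, 0.31, -0.72]]
[[492.9, 0.0, 272.3], [0.0, 492.9, 213.4], [0.0, 0.0, 1.0]] [0.338 0.134 1.501] [[0.02, -1.0, -0.0], [-0.99, -0.02, -0.16], [0.16, 0.0, -0.99]]
{'clock': 0.1, 'joints': array([-5.27336459e+01,  1.46509220e+01,  6.13749684e+00, -2.33039911e-02,
       -8.15827696e+01, -1.63042312e+01]), 'joint_vel': array([-0.1198071 ,  0.01951674,  0.16305231,  0.05799761,  0.03468344,
       -0.03864737]), 'tau': array([-3.71143076e-03, -3.87603056e+01,  2.38474917e+01,  5.37792876e+00,
       -3.77650707e-03,  1.07477248e-06]), 'eef_pos': array([ 0.1966322 , -0.51317767,  0.23047286]), 'tool_rot': array([ 1.79901203e+02, -4.88531012e-03, -1.59041304e+02]), 'ft_force': array([-0.76090679,  0.30448039,  0.03866955]), 'moment': array([ 0.04229055, -0.00174126, -0.01460812]), 'gripper_force': 0.0, 'grip_width': 0.08538816637335835}
```

View pics/s0.png

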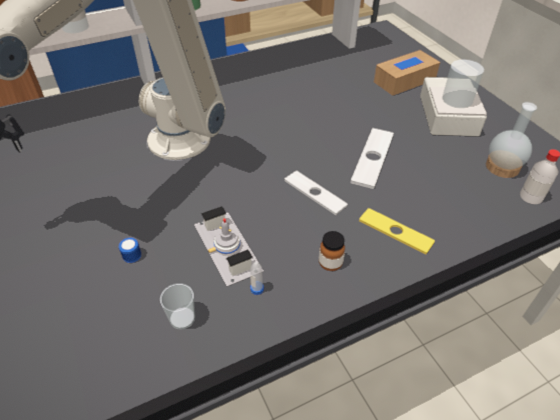

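View pics/t0.png

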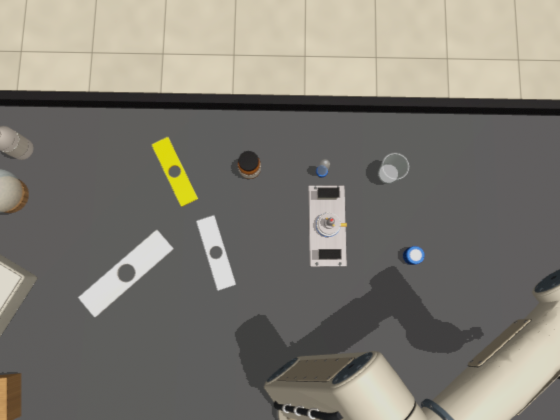

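Both pictures show three bar-like plates. The small white one is at scene (315,191) / top (216,253), a larger white one at (373,156) / (126,272), and a yellow one at (396,230) / (175,171). By the description I choose the small white one. The collar is the blue part at top (415,255), and the stand is at top (328,225).

```bash
cat > m.py <<'E'
from h import *
s=snap('top');im=s['color']
def comp(mask,u,v):
    n,l=cv2.connectedComponents(mask.astype(np.uint8)); 
    return (l==l[v,u])
hsv=cv2.cvtColor(im,cv2.COLOR_RGB2HSV)
m=comp((im.min(2)>120),200,222)|comp((im.min(2)>120),207,240)
def rect(m,z):
    c=max(cv2.findContours(m.astype(np.uint8),0,2)[0],key=cv2.contourArea)
    P=np.array([ray(s,*p[0],z)[:2] for p in c],np.float32)
    return cv2.minAreaRect(P*1000)
print('bar',m.sum(),rect(m,.01))
m=(hsv[...,1]>120)&(hsv[...,0]>95)&(hsv[...,0]<125);w=np.zeros_like(m);w[235:275,395:435]=1
print('collar blue',rect(m&w,.04)); 
m=(im.min(2)>150)&w; v,u=np.nonzero(m);print('disc',u.mean(),v.mean(),ray(s,u.mean(),v.mean(),.05))
for nm,(a,b,c,d) in {'N':(180,205,312,345),'S':(243,265,312,348)}.items():
    m=np.zeros(im.shape[:2],bool);m[a:b,c:d]=im[a:b,c:d].max(2)<60
    n,l,st,ce=cv2.connectedComponentsWithStats(m.astype(np.uint8));k=1+st[1:,4].argmax()
    print(nm,st[k],rect(l==k,.06))
a=snap('scene')
f=lambda s,x,y,w,h,k:cv2.resize(s['color'][y:y+h,x:x+w,::-1],None,fx=k,fy=k,interpolation=cv2.INTER_CUBIC)
A=f(s,290,175,100,100,4);B=f(a,185,195,100,100,4)
C=cv2.resize(f(a,280,160,80,60,5),(400,200));D=cv2.resize(f(s,175,205,80,60,5),(400,200))
cv2.imwrite('pics/c0.png',np.vstack([np.hstack([A,B]),np.hstack([D,C])]))
E
python3 m.py
```

```text
bar 1393 ((454.4555358886719, 311.13592529296875), (224.54110717773438, 60.96431350708008), 19.086763381958008)
collar blue ((454.2879638671875, -277.9718322753906), (50.302303314208984, 59.98689270019531), 0.9548338651657104)
disc 415.4051724137931 254.5948275862069 [ 0.45326188 -0.28212003  0.05      ]
N [318 188  21   9 165] ((634.6948852539062, -24.220413208007812), (24.31336212158203, 59.83550262451172), 0.9432135820388794)
S [319 250  21   8 166] ((451.463623046875, -27.08077621459961), (20.449275970458984, 58.75520324707031), 0.955838143825531)
```

View pics/c0.png

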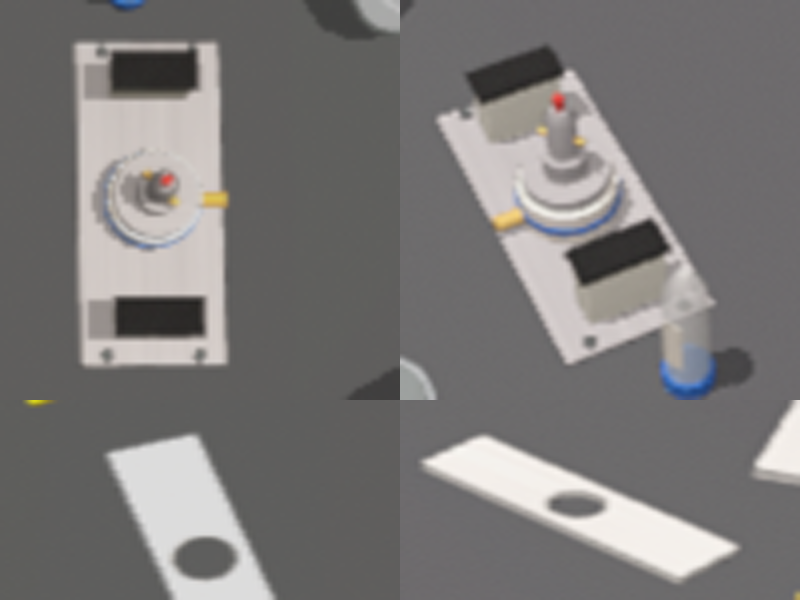

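The crop confirms a white bar with a round hole, and it measures about 220 x 56 mm. The pins are visible in the top crop at about (145,174) and (174,202), which is full-frame (326,218) and (333.5,225.5). Next I refine the positions using both views.

```bash
cat > m2.py <<'E'
from h import *
from scipy.optimize import least_squares
t=snap('top');a=snap('scene')
def tri(p,q):
    r=least_squares(lambda X:np.r_[proj(t,X)-p,proj(a,X)-q],[.5,0,.05]);return r.x.round(4),np.abs(r.fun).max().round(2)
def cen(s,box,f):
    x0,y0,x1,y1=box;c=s['color'][y0:y1,x0:x1].astype(int);m=f(c);v,u=np.nonzero(m);return np.array([u.mean()+x0,v.mean()+y0]),m.sum()
red=lambda c:(c[...,0]>1.8*c[...,1])&(c[...,0]>110)&(c[...,0]>1.6*c[...,2])
p,n=cen(t,(315,205,345,240),red);q,m=cen(a,(215,210,235,240),red);print('red',p,n,q,m,tri(p,q))
br=lambda c:(c[...,0]-c[...,2]>55)&(c[...,1]-c[...,2]>20)&(c[...,0]<1.6*c[...,1])
for nm,s,box in (('top',t,(318,210,340,232)),('sc',a,(210,215,240,240))):
    x0,y0,x1,y1=box;m=br(s['color'][y0:y1,x0:x1].astype(int)).astype(np.uint8)
    n,l,st,ce=cv2.connectedComponentsWithStats(m)
    for k in range(1,n):
        c=ce[k]+[x0,y0]; print(nm,st[k][4],c.round(1),ray(s,*c,.081).round(4))
dark=lambda c:c.max(2)<150
for nm,s,g,z in (('top',t,(216,253),.01),('sc',a,(315,191),.01)):
    im=s['color'];m=(im.min(2)>(120 if nm=='top' else 150)).astype(np.uint8)
    n,l=cv2.connectedComponents(m);k=l[g[1]-12,g[0]-4] if nm=='top' else l[g[1]-5,g[0]-16];M=(l==k).astype(np.uint8)
    cs,h=cv2.findContours(M,cv2.RETR_CCOMP,2)
    outer=max(cs,key=cv2.contourArea);F=cv2.drawContours(np.zeros_like(M),[outer],-1,1,-1)
    H=(F==1)&(M==0);v,u=np.nonzero(H)
    v2,u2=np.nonzero(F);P=np.array([ray(s,x,y,.01)[:2] for x,y in zip(u2,v2)]);w,V=np.linalg.eigh(np.cov(P.T))
    print(nm,'bar',F.sum(),'cent',P.mean(0).round(4),'hole',ray(s,u.mean(),v.mean(),.01).round(4),'sizes',np.sqrt(12*w).round(4),'yaw',np.degrees(np.arctan(V[1,1]/V[0,1])).round(2))
# collar in scene: white disc
wh=lambda c:c.min(2)>150
q,m=cen(a,(118,235,145,262),wh);p,n=cen(t,(400,240,430,270),wh);print('collar disc',q,m,p,n,ray(a,*q,.05).round(4),ray(t,*p,.05).round(4),tri(p,q))
for nm,box in (('N',(200,205,232,232)),('S',(224,248,256,276))):
    x0,y0,x1,y1=box;M=(a['color'][y0:y1,x0:x1].max(2)<58).astype(np.uint8)
    n,l,st,ce=cv2.connectedComponentsWithStats(M);k=1+st[1:,4].argmax();c=ce[k]+[x0,y0];print('sc',nm,st[k],ray(a,*c,.06).round(4))
E
python3 m2.py
```

```text
red [331.2 219.6] 5 [224.125 219.875] 8 (array([ 0.5434, -0.0283,  0.1139]), np.float64(0.32))
top 3 [326.7 218.3] [ 0.5521 -0.018   0.081 ]
top 4 [333.  224.8] [ 0.5335 -0.0364  0.081 ]
sc 4 [220.  227.2] [ 0.5345 -0.0407  0.081 ]
sc 3 [229.3 229.7] [ 0.5541 -0.0208  0.081 ]
top bar 1500 cent [0.4532 0.3107] hole [0.4542 0.3108 0.01  ] sizes [0.0611 0.2249] yaw 19.05
sc bar 989 cent [0.4612 0.3069] hole [0.4596 0.3059 0.01  ] sizes [0.0649 0.2251] yaw 19.04
collar disc [127.90990991 244.05405405] 111 [415.40517241 254.59482759] 116 [ 0.4552 -0.2843  0.05  ] [ 0.4533 -0.2821  0.05  ] (array([ 0.4533, -0.2836,  0.0475]), np.float64(0.28))
sc N [  2   2  23  13 158] [ 0.4557 -0.033   0.06  ]
sc S [  4   3  23  15 182] [ 0.6405 -0.0292  0.06  ]
```

```bash
python3 -m jog '[[[0,0,0.02,0,0,0,-1],[0.03,0.0625,0.01,0,0,-2.5,-1],[0.03,0.0625,0,0,0,0,-1],[0.03,0.0625,0,0,0,0,-1],[0.03,0.0625,0,0,0,0,-1],[0.03,0.0625,0,0,0,0,-1],[0.03,0.0625,0,0,0,0,-1],[0.01,0.0625,0,0,0,0,-1]]]' 60
```

```text
clock: 1.3
eef_pos: [0.3693, -0.1124, 0.2601]
tool_rot: [-180.0, 0.0, -161.6]
ft_force: [1.9, 0.2, -0.0]
grip_width: 0.0855
gripper_force: 0.0
```

```bash
python3 -m jog '[[[0.01,0.06,0,0,0,0.7,-1],[0.01,0.06,0,0,0,0,-1],[0.01,0.06,0,0,0,0,-1],[0.01,0.06,0,0,0,0,-1],[0.01,0.06,0,0,0,0,-1],[0.01,0.06,-0.02,0,0,0,-1],[0.01,0.026,-0.03,0,0,0,-1],[0,0,0,0,0,0,-1]]]'
```

```text
clock: 2.3
eef_pos: [0.4373, 0.2709, 0.2074]
tool_rot: [-179.9, -0.3, -160.7]
ft_force: [-0.5, -0.5, 1.0]
grip_width: 0.0851
gripper_force: 0.0
```

```bash
python3 -m jog '[[[0.009,0.02,-0.05,0,0,0,-1],[0.008,0.019,-0.05,0,0,0,-1],[0,0,-0.03,0,0,0,-1],[0,0,0,0,0,0,-1],[0,0,0,0,0,0,-1]]]'
```

```text
clock: 2.92
eef_pos: [0.4565, 0.3095, 0.083]
tool_rot: [179.9, 0.2, -160.8]
ft_force: [0.4, 0.2, 0.8]
grip_width: 0.0858
gripper_force: 0.0
```

```bash
python3 -m jog '[[[-0.002,0.0005,-0.05,0,0,0,-1],[0,0,-0.033,0,0,0,-1],[0,0,0,0,0,0,-0.5],[0,0,0,0,0,0,0],[0,0,0,0,0,0,1],[0,0,0,0,0,0,1],[0,0,0,0,0,0,1]]]' 60
```

```text
clock: 3.8
eef_pos: [0.4551, 0.3108, 0.0008]
tool_rot: [179.9, 0.3, -160.8]
ft_force: [-0.7, -2.5, 7.3]
grip_width: 0.0539
gripper_force: 64.2
```

```bash
python3 -m jog '[[[0,0,0.01,0,0,0,1],[0,0,0.03,0,0,0,1],[0,0,0.05,0,0,0,1],[0.01,-0.05,0.05,0,0,-8,1],[0.015,-0.05,0.04,0,0,-9.2,1],[0.015,-0.05,0,0,0,0,1],[0.015,-0.05,0,0,0,0,1],[0.01,-0.04,0,0,0,0,1]]]' 80
python3 -m jog '[[[0.01,-0.04,0,0,0,0,1],[0.01,-0.04,0,0,0,0,1],[0.005,-0.02,0,0,0,0,1],[0,0,0,0,0,0,1],[0,0,0,0,0,0,1]]]'
python3 - <<'E'
from h import *
t=snap('top');a=snap('scene')
k=lambda s,x,y,w,h:cv2.resize(s['color'][y:y+h,x:x+w,::-1],(400,300),interpolation=2)
o=arm.get_obs();p=o['eef_pos'];print(p,o['tool_rot'],proj(t,p),proj(a,p))
cv2.imwrite('pics/l.png',np.hstack([k(t,230,130,160,120),k(a,200,120,160,120)]))
E
```

```text
clock: 4.8
eef_pos: [0.5165, 0.0767, 0.1705]
tool_rot: [179.9, 0.1, -178.1]
ft_force: [0.3, 1.0, -2.4]
grip_width: 0.0531
gripper_force: 84.7
clock: 5.42
eef_pos: [0.5412, -0.0212, 0.1699]
tool_rot: [180.0, 0.0, -178.0]
ft_force: [-0.1, -0.8, -1.2]
grip_width: 0.0527
gripper_force: 84.7
[ 0.54125251 -0.02082145  0.1697776 ] [ 1.79977756e+02  2.08646386e-02 -1.77989069e+02] [331.17527336 217.47998605] [225.14362829 204.10744498]
```

View pics/l.png

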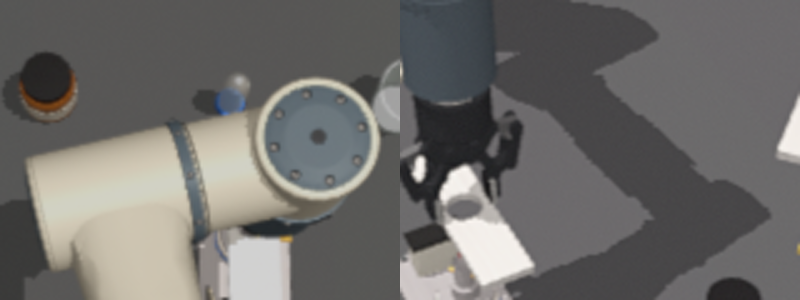

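The bar is held level, and its hole shows in the scene view at crop (465,207), which is full-frame (226,203). Now I measure the hole's offset in the hand.

Run:
```python
from h import *
a=snap('scene');im=a['color'];o=arm.get_obs();p=o['eef_pos'];z=p[2]+.0092
m=(im[190:235,205:260].min(2)>150).astype(np.uint8)
n,l,st,ce=cv2.connectedComponentsWithStats(m);k=1+st[1:,4].argmax();M=(l==k).astype(np.uint8)
cs,h=cv2.findContours(M,cv2.RETR_EXTERNAL,2);F=cv2.drawContours(np.zeros_like(M),cs,-1,1,-1)
H=((F==1)&(M==0)).astype(np.uint8);n,l,st,ce=cv2.connectedComponentsWithStats(H);k=1+st[1:,4].argmax();print(st[k],ce[k]+[205,190])
q=ray(a,*(ce[k]+[205,190]),z);print(q,q-p,'unbiased',(q-p-[.0053,-.0049,0]).round(4))
for r in im[196:212,214:240].min(2): print(*['%3d'%x for x in r])
```

```text
Traceback (most recent call last):
ValueError: attempt to get argmax of an empty sequence
```

```bash
python3 -m jog '[[[0.0025,-0.006,-0.02,0,0,-1,1],[0,0,-0.025,0,0,0,1],[0,0,0,0,0,0,1],[0,0,0,0,0,0,1]]]'
python3 - <<'E'
from h import *
a=snap('scene')
o=arm.get_obs();p=o['eef_pos'];print(p,o['tool_rot'])
cv2.imwrite('pics/l2.png',cv2.resize(a['color'][180:280,190:290,::-1],(600,600),interpolation=2))
E
```

```text
clock: 6.08
eef_pos: [0.5446, -0.0273, 0.1256]
tool_rot: [-180.0, 0.1, -179.0]
ft_force: [-0.5, 0.2, -2.4]
grip_width: 0.0533
gripper_force: 84.8
[ 0.54475138 -0.02728958  0.12585267] [-1.79996726e+02  1.30933279e-01 -1.78997635e+02]
```

View pics/l2.png

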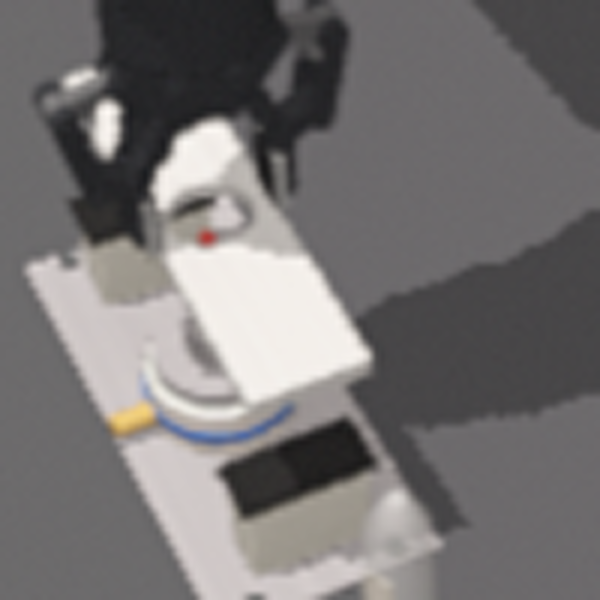

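The red tip at crop (207,238) sits centred below the hole ellipse, whose centre is about (205,215), so the alignment is right for lowering.

```bash
python3 -m jog '[[[-0.001,0,-0.02,0,0,0,1],[0,0,-0.02,0,0,0,1],[0,0,-0.015,0,0,0,1],[0,0,-0.005,0,0,0,1],[0,0,-0.002,0,0,0,1],[0,0,0,0,0,0,1],[0,0,0,0,0,0,1]]]'
```

```text
clock: 7.0
eef_pos: [0.5433, -0.0276, 0.0631]
tool_rot: [180.0, 0.1, -179.0]
ft_force: [0.2, 0.8, -2.3]
grip_width: 0.0529
gripper_force: 84.8
```

```bash
python3 -m jog '[[[0,0,-0.001,0,0,0,1],[0,0,-0.001,0,0,0,1],[0,0,-0.0005,0,0,0,1],[0,0,0,0,0,0,1]]]'
```

```text
clock: 7.5
eef_pos: [0.5431, -0.0276, 0.0611]
tool_rot: [-180.0, 0.1, -179.0]
ft_force: [-3.5, 0.9, 5.4]
grip_width: 0.0529
gripper_force: 85.8
```

```bash
python3 -m jog '[[[0,0,0,0,0,0,0],[0,0,0,0,0,0,-1],[0,0,0,0,0,0,-1],[0,0,0.02,0,0,0,-1],[0,0,0.05,0,0,0,-1],[-0.01,-0.03,0.05,0,0,10,-1],[-0.01,-0.05,0.03,0,0,10,-1],[-0.01,-0.05,0,0,0,10,-1]]]'
python3 -m jog '[[[-0.015,-0.05,0,0,0,10,-1],[-0.015,-0.05,0,0,0,10,-1],[-0.015,-0.02,0,0,0,10,-1],[-0.015,0,0,0,0,10,-1],[0,0,0,0,0,10,-1],[0,0,0,0,0,10,-1],[0,0,0,0,0,7,-1],[0,0,0,0,0,0,-1]]]'
python3 - <<'E'
from h import *
t=snap('top');a=snap('scene')
k=lambda s,x,y,w,h:cv2.resize(s['color'][y:y+h,x:x+w,::-1],(400,400),interpolation=2)
cv2.imwrite('pics/p.png',np.hstack([k(t,280,175,100,100),k(a,185,195,100,100)]))
E
```

```text
clock: 8.5
eef_pos: [0.5142, -0.1591, 0.2133]
tool_rot: [-179.7, 0.3, -148.6]
ft_force: [1.0, -0.4, -1.3]
grip_width: 0.0854
gripper_force: 0.0
clock: 9.5
eef_pos: [0.4529, -0.2777, 0.2099]
tool_rot: [-180.0, -0.0, -82.1]
ft_force: [0.7, -0.4, -0.3]
grip_width: 0.0852
gripper_force: 0.0
```

View pics/p.png

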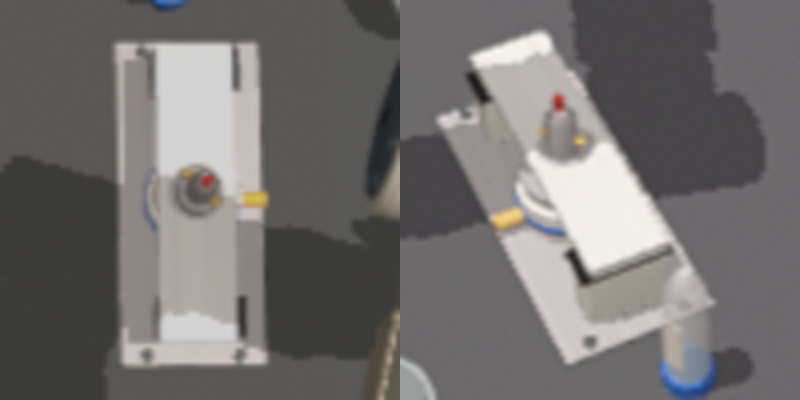

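The bar lies along both supports with the post through the hole (top crop (200,190)). I check its placement numerically and head for the collar.

Run:
```python
from h import *
t=snap('top');im=t['color'].astype(int)
for u,v in ((158,60),(236,60),(161,325),(238,325),(197,43),(199,342)):
    print((u,v),ray(t,u/4+280-.4,v/4+175-.4,.07).round(4))
for r in (189,196,216,235,255): print(r,im[r,312:350].min(1) if 0 else im[r,312:350].min(-1))
o=arm.get_obs();print(o['eef_pos'],o['tool_rot'],o['joints'].round(1))
```

```text
(158, 60) [0.6394 0.0032 0.07  ]
(236, 60) [ 0.6404 -0.0546  0.07  ]
(161, 325) [0.4434 0.0006 0.07  ]
(238, 325) [ 0.4443 -0.0552  0.07  ]
(197, 43) [ 0.6528 -0.0257  0.07  ]
(199, 342) [ 0.4316 -0.0269  0.07  ]
189 [174 168 144 129 106  97 126 190 208 210 210 210 210 210 210 210 210 210
 210 210 210 210 210 210 209 192 111 121 178 181 182 175 138  94  87  86
  87  86]
196 [130 131 131 128 122  99 126 190 208 210 210 210 210 210 210 210 210 210
 210 210 210 210 210 210 209 193 116 106 160 181 183 179 151  97  86  87
  87  86]
216 [133 132 132 132 131 133 144 179 207 210 210 209 206 199 185 161 156 148
 158 175 196 206 209 210 210 208 200 189 188 187 187 187 176 111  87  86
  87  87]
235 [133 132 132 132 131 132 128 130 156 160 159 157 158 160 161 160 161 161
 159 157 157 159 158 157 157 157 151 133 131 130 128 129 131 124  71  58
  58  58]
255 [133 133 132 132 132 125 103 124 188 208 210 210 210 210 210 210 210 210
 210 210 209 206 199 177 172 171 159 104  51  84 124 129 128 118  82  60
  58  58]
[ 0.45294429 -0.27763143  0.20992636] [-1.79998838e+02 -3.25448495e-03 -8.21655198e+01] [-14.6  12.9   0.9   0.  -77.9  22.4]
```

```bash
python3 -m jog '[[[0.001,-0.005,-0.05,0,0,0,-1],[0,0,-0.05,0,0,0,-1],[0,0,-0.03,0,0,0,-1],[0,0,0,0,0,0,-1]]]' 60
```

```text
clock: 10.15
eef_pos: [0.4522, -0.282, 0.0779]
tool_rot: [179.7, 0.1, -82.1]
ft_force: [0.0, -0.3, 0.8]
grip_width: 0.0851
gripper_force: 0.0
```

```bash
python3 -m jog '[[[0.0015,-0.001,-0.04,0,0,0,-1],[0,0,-0.024,0,0,0,-1],[0,0,0,0,0,0,-0.5],[0,0,0,0,0,0,0],[0,0,0,0,0,0,1],[0,0,0,0,0,0,1],[0,0,0,0,0,0,1]]]' 60
python3 -m jog '[[[0,0,0.02,0,0,0,1],[0,0,0.05,0,0,0,1],[0,0,0.05,0,0,0,1],[0.01,0.04,0.04,0,0,0,1],[0.02,0.05,0,0,0,0,1],[0.02,0.05,0,0,0,0,1],[0.02,0.05,0,0,0,0,1],[0,0,0,0,0,0,1]]]'
```

```text
clock: 11.02
eef_pos: [0.4571, -0.2844, 0.0185]
tool_rot: [-179.8, -0.2, -82.0]
ft_force: [-1.2, 0.5, 7.5]
grip_width: 0.0508
gripper_force: 63.1
clock: 12.02
eef_pos: [0.5265, -0.0905, 0.1766]
tool_rot: [-179.9, 0.0, -81.8]
ft_force: [-0.2, -0.4, -1.2]
grip_width: 0.0505
gripper_force: 62.9
```

```bash
python3 -m jog '[[[0.0085,0.031,0,0,0,0,1],[0.0082,0.031,-0.01,0,0,0,1],[0,0,0,0,0,0,1],[0,0,0,0,0,0,1]]]'
python3 - <<'E'
from h import *
a=snap('scene');t=snap('top');o=arm.get_obs();p=o['eef_pos'];print(p,o['tool_rot'],o['joints'].round(1))
rim=p+[0,0,-.0185]; im=cv2.resize(a['color'][150:250,170:270,::-1],(600,600),interpolation=2)
ps=np.array([rim+[.026*np.cos(x),.026*np.sin(x),0] for x in np.linspace(0,6.28,40)])
for X in ps: cv2.circle(im,tuple(((proj(a,X)-[170,150]+.5)*6).astype(int).tolist()),2,(0,255,0),-1)
c=((proj(a,[.5432,-.0275,.121])-[170,150]+.5)*6).astype(int).tolist();cv2.circle(im,tuple(c),3,(0,255,255),-1)
cv2.imwrite('pics/q.png',im)
E
```

```text
clock: 12.52
eef_pos: [0.542, -0.0323, 0.1665]
tool_rot: [-180.0, -0.0, -82.1]
ft_force: [0.4, 0.2, -1.3]
grip_width: 0.0503
gripper_force: 62.9
[ 0.54202027 -0.0325111   0.16653858] [-1.79956915e+02 -5.88235455e-03 -8.21045419e+01] [ 13.1  15.4  -2.2   0.  -72.3  -5.2]
```

View pics/q.png

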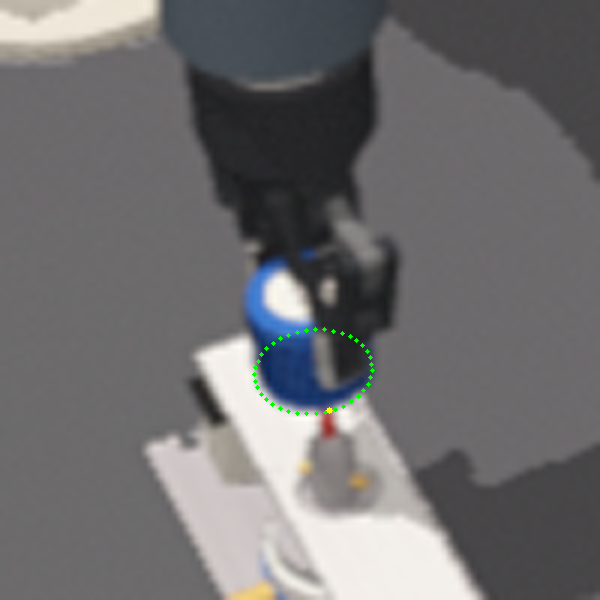

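The collar is in the hand, and the predicted rim circle fits its edge within about 1 px. The red tip is at (330,410), where expected, so I shift 4 mm and go down.

```bash
python3 -m jog '[[[0.001,0.004,-0.01,0,0,0,1],[0,0,-0.01,0,0,0,1],[0,0,-0.01,0,0,0,1],[0,0,-0.006,0,0,0,1],[0,0,0,0,0,0,1]]]'
python3 -m jog '[[[0,0,-0.004,0,0,0,1],[0,0,-0.004,0,0,0,1],[0,0,-0.003,0,0,0,1],[0,0,0,0,0,0,1]]]'
```

```text
clock: 13.25
eef_pos: [0.5427, -0.0277, 0.1293]
tool_rot: [179.9, -0.0, -82.0]
ft_force: [-0.1, -0.3, -1.6]
grip_width: 0.0504
gripper_force: 62.9
clock: 13.75
eef_pos: [0.5432, -0.0278, 0.119]
tool_rot: [-180.0, -0.0, -82.0]
ft_force: [0.6, -1.0, -1.3]
grip_width: 0.0507
gripper_force: 63.0
```

```bash
python3 -m jog '[[[0,0,-0.004,0,0,0,1],[0,0,-0.004,0,0,0,1],[0,0,-0.004,0,0,0,1],[0,0,0,0,0,0,1]]]'
```

```text
clock: 14.25
eef_pos: [0.5435, -0.0281, 0.1067]
tool_rot: [-180.0, -0.0, -82.0]
ft_force: [3.8, -4.0, -1.8]
grip_width: 0.0503
gripper_force: 62.9
```

```bash
python3 -m jog '[[[0,0,-0.002,0,0,0,1],[0,0,-0.001,0,0,0,1],[0,0,-0.001,0,0,0,1],[0,0,0,0,0,0,1]]]'
```

```text
clock: 14.75
eef_pos: [0.5436, -0.028, 0.1034]
tool_rot: [-179.9, -0.0, -82.0]
ft_force: [2.4, -4.9, 1.8]
grip_width: 0.0507
gripper_force: 63.2
```

```bash
python3 -m jog '[[[0.0006,-0.001,-0.001,0,0,0,1],[0,0,-0.001,0,0,0,1],[0,0,0,0,0,0,1]]]'
```

```text
clock: 15.12
eef_pos: [0.5437, -0.0283, 0.1018]
tool_rot: [-180.0, 0.0, -82.0]
ft_force: [-1.4, -1.3, 7.9]
grip_width: 0.0505
gripper_force: 63.9
```

Contact with the pins carries about 9 N. Now I turn in steps smaller than the play window, watching for the force to drop.

```bash
python3 -m jog '[[[0,0,0,0,0,7,1],[0,0,0,0,0,6,1],[0,0,0,0,0,0,1]]]'
```

```text
clock: 15.5
eef_pos: [0.544, -0.0281, 0.1021]
tool_rot: [-179.9, 0.0, -68.9]
ft_force: [-0.3, -1.0, 9.2]
grip_width: 0.0506
gripper_force: 64.0
```

```bash
python3 -m jog '[[[0,0,0,0,0,7,1],[0,0,0,0,0,6,1],[0,0,0,0,0,0,1]]]'
```

```text
clock: 15.88
eef_pos: [0.5438, -0.0279, 0.1021]
tool_rot: [-179.9, 0.0, -55.9]
ft_force: [-1.3, 0.1, 8.9]
grip_width: 0.0504
gripper_force: 64.0
```

```bash
python3 -m jog '[[[0,0,0,0,0,7,1],[0,0,0,0,0,6,1],[0,0,0,0,0,0,1]]]'
```

```text
clock: 16.25
eef_pos: [0.5434, -0.0282, 0.1019]
tool_rot: [-180.0, 0.0, -43.0]
ft_force: [-2.7, -1.0, 8.6]
grip_width: 0.0505
gripper_force: 63.9
```

Run:
```python
from h import *
o=arm.get_obs();print(o['moment'],o['ft_force'])
```

```text
[-0.40620151  0.89759655  0.01759586] [-2.67100504 -0.97439742  8.6207647 ]
```

```bash
python3 -m jog '[[[0,0,0,0,0,7,1],[0,0,0,0,0,6,1],[0,0,0,0,0,0,1]]]'
```

```text
clock: 16.62
eef_pos: [0.5436, -0.0283, 0.1008]
tool_rot: [-180.0, 0.0, -30.1]
ft_force: [3.2, -2.2, 0.2]
grip_width: 0.0501
gripper_force: 63.2
```

```bash
python3 -m jog '[[[0,0,0,0,0,0,1]]]';python3 - <<'E'
from h import *
o=arm.get_obs();print(o['moment'],o['ft_force'])
E
```

```text
clock: 16.75
eef_pos: [0.5437, -0.0284, 0.1006]
tool_rot: [-180.0, 0.0, -30.2]
ft_force: [2.9, -1.3, -1.2]
grip_width: 0.0503
gripper_force: 63.2
[-0.74940255 -0.6990483   0.08413065] [ 2.87429132 -1.34942101 -1.1560361 ]
```

Fz fell to the collar's own weight, so the keyways have met the pins. Descending.

```bash
python3 -m jog '[[[0.0005,-0.0003,-0.002,0,0,0,1],[0,0,-0.002,0,0,0,1],[0,0,0,0,0,0,1]]]';python3 - <<'E'
from h import *
o=arm.get_obs();print(o['moment'],o['ft_force'])
E
```

```text
clock: 17.12
eef_pos: [0.5444, -0.0288, 0.0966]
tool_rot: [-180.0, -0.0, -30.1]
ft_force: [3.2, -2.6, -2.4]
grip_width: 0.0508
gripper_force: 63.0
[-0.83902722 -1.43739902  0.06767168] [ 3.18551485 -2.61148921 -2.40862555]
```

```bash
python3 -m jog '[[[0.0005,-0.0005,-0.002,0,0,0,1],[0,0,-0.002,0,0,0,1],[0,0,-0.002,0,0,0,1],[0,0,0,0,0,0,1]]]' 80;python3 - <<'E'
from h import *
o=arm.get_obs();print(o['moment'],o['ft_force'])
E
```

```text
clock: 17.62
eef_pos: [0.5446, -0.0292, 0.0912]
tool_rot: [-180.0, 0.0, -30.0]
ft_force: [-0.5, 0.8, 3.5]
grip_width: 0.0501
gripper_force: 83.1
[-0.03054511 -0.11618189  0.03994378] [-0.49123654  0.77502436  3.54902796]
```

```bash
python3 -m jog '[[[0,0,-0.001,0,0,0,1],[0,0,-0.001,0,0,0,1],[0,0,-0.001,0,0,0,1],[0,0,0,0,0,0,1]]]'
```

```text
clock: 18.12
eef_pos: [0.5446, -0.0292, 0.0887]
tool_rot: [-180.0, -0.0, -30.0]
ft_force: [-2.1, -0.0, 6.9]
grip_width: 0.0501
gripper_force: 83.5
```

```bash
python3 -m jog '[[[0,0,-0.0005,0,0,0,1],[0,0,-0.0005,0,0,0,1],[0,0,0,0,0,0,1]]]'
```

```text
clock: 18.5
eef_pos: [0.5447, -0.0292, 0.0886]
tool_rot: [-180.0, -0.0, -30.0]
ft_force: [-3.9, 1.5, 12.4]
grip_width: 0.0502
gripper_force: 84.1
```

```bash
python3 -m jog '[[[0.0004,0,-0.0008,0,0,0,1],[0,0,-0.0007,0,0,0,1],[0,0,0,0,0,0,1],[0,0,0,0,0,0,1]]]' 100
python3 - <<'E'
from h import *
t=snap('top');a=snap('scene')
k=lambda s,x,y,w,h:cv2.resize(s['color'][y:y+h,x:x+w,::-1],(600,600),interpolation=2)
cv2.imwrite('pics/f.png',k(a,190,185,80,80))
E
```

```text
clock: 19.0
eef_pos: [0.5447, -0.0293, 0.0886]
tool_rot: [-180.0, -0.1, -30.0]
ft_force: [-9.2, 2.4, 24.0]
grip_width: 0.05
gripper_force: 100.6
```

View pics/f.png

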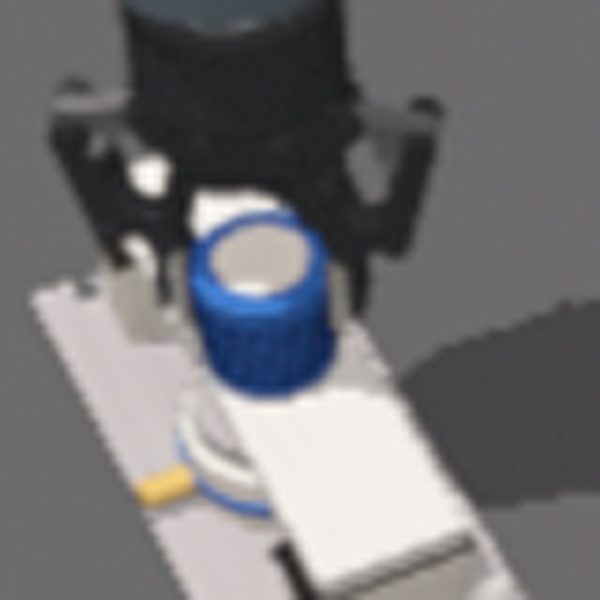

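The collar stands flush on the bar (rim at about (270,395)). The tool stopped hard at z = 0.0886, which puts the rim at about 0.070, the home level. I ease off the side load, check, and hand in.

```bash
python3 -m jog '[[[-0.0007,0.0002,0,0,0,0,1],[0,0,0,0,0,0,1],[0,0,0,0,0,0,1]]]'
```

```text
clock: 19.48
eef_pos: [0.5447, -0.0293, 0.0886]
tool_rot: [-180.0, -0.1, -30.0]
ft_force: [-8.3, 1.2, 22.7]
grip_width: 0.05
gripper_force: 100.2
```

```bash
python3 -c "
from bench import arm
print(arm.finish_job())"
```

```text
the job is handed in; nothing more can be done
None
```

The job is handed in: the bar lies square on both supports with the post through its hole, and the collar is keyed over the pins and held pressed home on the bar at about 23 N (a side load of about 8 N remained), at 19.5 s of the 61 s, with the beaker, jar and tube not touched.

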